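Clamp a road stud for curing with a ratchet thumbscrew

TASK

Swing the arm of the cure clamp gently home to its stop over the road stud. Only then turn the square ratchet knob clockwise so that the rubber foot comes down and clamps the stud, until the knob slips and clicks once or twice, no more; stop there, let go and leave the clamp shut and tight. Do not press on the stud with the fingers, and leave the small tray, the squeeze bottle and the spare lens where they are.

Things in the scene. Friction and masses are not known exactly. Their poses are not given: they have to be found in the camera images.
- clamp: the cure clamp, fixed to the table, with all its moving parts: a grey steel plate 235 x 150 mm, 12 mm thick, with a round nest for one stud between four low aluminium guides (they stand to 23 mm above the table, 67 mm from the nest's centre). Origin on the table under the nest's centre; z up, x towards the hinge post
- swing_hinge (a point): point on the vertical hinge axis of the swing arm, 115 mm from the nest's centre along the clamp's x, 88 mm above the table; its axes are the clamp's
- swing_arm (a joint): angle of the swing arm about its vertical hinge: 0 = home at its stop, screw over the nest's centre, arm pointing along the clamp's -x; opens counter-clockwise seen from above, up to 1.4. The arm is an aluminium bar 30 mm wide, 80 to 97 mm above the table, the screw 115 mm from the hinge. It stays where it is left; about 1.5 N at the knob moves it
- knob_grip (a point): centre of the square black ratchet knob, on the screw's axis, the highest part of the clamp: 26 x 26 mm, 30 mm high (15 mm above and below this point), x and y normal to its four upright faces. A round collar 30 mm across begins 18 mm below this point. Turning clockwise seen from above sinks knob and screw by 4 mm per rad. It starts 130 to 135 mm above the table
- ratchet_knob (a joint): how far the knob has slipped clockwise on its screw (rad): 0 while both turn together, 0.63 after one click, 1.26 after two. The screw turns against 0.12 N m; once the foot presses, the torque grows until the knob slips: its torque peaks at 0.23 N m at a slip of 0.23 and falls to nothing at 0.46, where it clicks into the next notch; let go before that, it springs back
- screw: the screw with its round rubber foot, 36 mm across, under the arm's end; origin at the centre of the foot's lower face, z up; it rises and sinks but does not turn. At the start the face is 3.5 to 8 mm above the stud's top. Foot and stud give by some 2 to 5 mm before the knob slips, so that height is not exactly known. It can be raised 6 mm before the thread ends and the knob slips back
- stud: the road stud to be clamped, lying loose in the nest: a grey fluted round housing 128 mm across with a clear lens on top, 47 mm high, about 0.85 kg; origin at the centre of its underside, 12 mm above the table
- insert_tray: bystander: small black tray of brass inserts, 62 x 90 x 22 mm, origin under its centre
- silicone_oil: bystander: white squeeze bottle with an orange nozzle, 38 mm across, 105 mm high, origin under its centre
- spare_lens: bystander: loose clear lens, 121 mm across, 14 mm high, lying flat, origin under its centre
- stop_bush (a joint): twist of the arm's stop, which sits in a rubber bush in the hinge post (rad): 0 unloaded, grows clockwise as the arm is pressed on past its home stop; springy, 35 N m per rad, so 20 N at the knob twists it 0.065 rad (the knob yields 7.5 mm). It springs back when let go
Mind the look-alikes: they are no part of the job. What is shaped like the stud but green or pink is not meant.

How it is judged (in metres and radians):
On the way, in this order (a step that is already met when the one before it is completed fails the run):
1. the arm is home against its stop (value of joint swing_arm below 0.05 rad), for 0.2 s.
2. the foot presses on the stud (value of joint swing_arm below 0.05 rad and contact force between screw and stud above 8 N), for 0.1 s.
3. the knob has slipped and clicked over with the stud clamped (value of joint ratchet_knob above 0.5 rad and contact force between screw and stud above 15 N), for 0.05 s.
At the end, for the whole second after the job is handed in: the arm is home (within 0.05 rad of its stop), the foot presses on the stud with more than 15 N within 10 mm of the lens's centre, the stud lies level and still in its nest, and the knob has slipped by one or two clicks (0.5 to 1.4 rad) (all of step 3 and value of joint swing_arm below 0.05 rad and value of joint ratchet_knob below 1.4 rad and horizontal distance between screw and stud below 0.01 m and angle between stud's own z axis and vertical below 0.05 rad and linear speed of stud below 0.01 m/s); the robot touches nothing.
It fails at once if the knob is turned on into a third click (slip over 1.65 rad) (value of joint ratchet_knob above 1.65 rad).
It fails at once if the arm is pressed hard against its stop (over about 22 N at the knob) (value of joint stop_bush above 0.072 rad).
It fails at once if a bystander is pushed more than 30 mm (distance of any of insert_tray, silicone_oil, spare_lens from where it was at the start of the episode above 0.03 m).
It fails at once if the foot is dragged over the lens before the arm is home (contact force between screw and stud above 3 N and value of joint swing_arm above 0.08 rad).
It fails at once if the fingers press on the stud (contact force between the fingers and stud above 10 N).
It also fails if it takes over 61 s, if anything falls off the work surface, if the arm or the gripper's body presses on something with over 40 N, if the wrist force passes 120 N, or if a joint passes its speed limit or range.

ROBOT

A 6-joint arm with a two-finger parallel gripper is mounted at the origin on a cart in front of the work surface, level with it; the furniture and walls round the work are solid. World frame = base frame: x ahead of the robot, y to its left, z up, the work surface at z = 0. Lengths are in m, angles in degrees, forces in N, time in s.
With the tool pointing down it reaches from about 0.4 to 0.825 m from the base axis. Payload 7 kg.
Tool frame: the origin (TCP) lies between the finger pads; the fingertips stand 22 mm ahead of it and the grasp point (between the pads) lies 3 mm ahead of it; z points along the fingers, y is the line along which they close (so a half turn about z gives the same grasp; the last joint's range is limited). The gripper opens to 88 mm and grips with 3 to 60 N. Pads are 19 mm wide; open, the fingers measure 130 mm over their backs; the gripper's body (78 mm by 193 mm) begins 47 mm behind the grasp point.
Start: joints at [-53.279, 20.546, 0.682, 0, -70.136, -16.507], TCP at [0.233, -0.633, 0.249] pointing down, gripper open.
Joint ranges: [-176.03, 176.03], [-82.01, 121.73], [-58.28, 71.71], [-173.87, 95.51], [-174.79, -0.11], [-173.66, 173.66]. Speed limits (degrees/s): [136.94, 136.94, 172.46, 180, 180, 180].

INTERFACE

Orientations are given as [roll, pitch, yaw] about the fixed x, y, z axes, in that order (R = Rz(yaw) Ry(pitch) Rx(roll)).
In Python, from plant import ctrl gives the robot as it stands.
- The arm moves only by the tool apply_moves, never from a script. Its argument "targets" is a list of rows, each an object with "travel": the shift along the tool's x, y, z in mm, a list of three; "roll": the turn about the tool's z in degrees; "jaw": the finger opening in mm, from 0 to 87.6. In form: [{"travel": [tx, ty, tz], "roll": roll, "jaw": jaw}, ...]. A call has 1 to 10 rows; each row shifts and turns the commanded pose from where the row before left it, along the tool's axes as they then stand; what a row does not reach is not made up. A row lasts 1/10 s, in which the tool goes at most 50 mm and 8.59 degrees, less where a joint would pass 70% of its speed; a pose out of reach is approached as far as the arm can. A call with a gripper value outside its range is refused whole. The fingers move at their own pace and stop on an object; the grip force is fixed at half the most. Time passes only in rows, so rows that do not move let the fingers close. It gives the time, the measured TCP pose, the force, the opening and the grip force at its end, in the units of the state.
- ctrl.get_obs(): the state, without advancing time (a new reading comes with each control period).
- ctrl.snapshot(name): name is "scene" or "top" or "wrist"; returns the picture (400x640x3 uint8, red, green, blue); there is no depth.
- ctrl.calibration(name): a dict with "K" (3x3 intrinsics, pixels), "extrinsics" (4x4, takes a point from camera to world coordinates); the wrist camera has in their place "hand_eye" (4x4, takes a point from camera to tool coordinates, whose origin is the TCP and whose axes are the flange's). Camera axes: x right, y down, z forward; pixel columns grow to the right and rows downward; lengths in m; the calibration is good to about 2 mm. A picture is of the moment at which its call begins: read the wrist's pose just before it. calibration takes no time and is no camera call.
- ctrl.close_job(): hands the job in; it is judged then, once.
The state is a dict: "clock": time; "joint_pos": joint angles; "qvel": joint speeds; "tau": joint torques, N m; "tool_pos": TCP position; "orientation": TCP orientation; "force": force on the tool from outside, world axes, zero at the start; "moment": the same for the moment, N m; "opening": finger opening in m; "gripper_force": force on a finger pad.
Only numpy, scipy, OpenCV 4.12 (cv2) and the standard library are available. Lean on these libraries where they do the work, as an engineer would, in place of code of your own. Each camera call takes 0.05 s, during which the arm holds its last target. There are 200 camera calls.

## Working session

There is one attempt and no reset: what is moved stays moved. The work goes in short steps, Python scripts to look and compute and a tool call to move; the robot and the scene stay as the last step left them, time stands still between calls to the robot, and variables do not carry over. Pictures are saved under pics/ and viewed, at most 10 in all, crops included, and the job is handed in when it is done.

Besides the shell and the picture viewer there is one more tool, called in YAML: its name, and indented under it one key for each argument. apply_moves: Moves the arm, as the interface text tells. Its arguments: {"type":"object","properties":{"targets":{"type":"array","items":{"type":"object","properties":{"travel":{"type":"array","items":{"type":"number"}},"roll":{"type":"number"},"jaw":{"type":"number"}}}}},"required":["targets"]}

```bash
mkdir -p pics; ls
python3 - <<'E'
from plant import ctrl
import cv2
for n in("scene","top"):
    im=ctrl.snapshot(n); cv2.imwrite(f"pics/{n}0.png",im[:,:,::-1]); c=ctrl.calibration(n); print(n,c["K"],c["extrinsics"])
print(ctrl.calibration("wrist")); print(ctrl.get_obs())
E
```

```text
pics
scene [[395.00526631   0.         318.3360551 ]
 [  0.         395.00526631 198.40608348]
 [  0.           0.           1.        ]] [[ 0.7774321  -0.35601182  0.51851221  0.04195247]
 [-0.62877662 -0.4196383   0.65463247 -0.5298548 ]
 [-0.01546932 -0.83496065 -0.55009219  0.56503131]
 [ 0.          0.          0.          1.        ]]
top [[382.47861122   0.         313.79446552]
 [  0.         382.47861122 200.55670753]
 [  0.           0.           1.        ]] [[-0.00726316 -0.99309605  0.11707893  0.36197359]
 [-0.99996987  0.00753401  0.00187094  0.01536089]
 [-0.0027401  -0.11706181 -0.99312085  0.94622788]
 [ 0.          0.          0.          1.        ]]
{'K': array([[331.62308923,   0.        , 321.03802567],
       [  0.        , 331.62308923, 197.31116146],
       [  0.        ,   0.        ,   1.        ]]), 'hand_eye': array([[-7.73305580e-05, -9.69404393e-01, -2.45469176e-01,
         6.70709072e-02],
       [ 9.99999287e-01,  2.17566952e-04, -1.17424463e-03,
         5.64435180e-04],
       [ 1.19172389e-03, -2.45469092e-01,  9.69403685e-01,
        -1.37577676e-01],
       [ 0.00000000e+00,  0.00000000e+00,  0.00000000e+00,
         1.00000000e+00]])}
{'clock': 0.1, 'joint_pos': array([-5.32816325e+01,  2.05845992e+01,  6.39630740e-01, -1.59075739e-02,
       -7.01352576e+01, -1.65054505e+01]), 'qvel': array([-0.00236092, -0.0166639 ,  0.03117641, -0.06229144, -0.10093635,
       -0.0409964 ]), 'tau': array([-2.41946298e-03, -5.84163380e+01,  2.93753332e+01,  7.01557606e+00,
        1.01851291e-02, -3.82540532e-05]), 'tool_pos': array([ 0.23303697, -0.63307751,  0.24775756]), 'orientation': array([ 1.79918831e+02, -8.45568585e-03, -1.59792493e+02]), 'force': array([ 0.15650179,  0.54039828, -0.13882624]), 'moment': array([ 0.02089709, -0.01528601, -0.00743565]), 'gripper_force': 0.0, 'opening': 0.08762041756973411}
```

View pics/scene0.png

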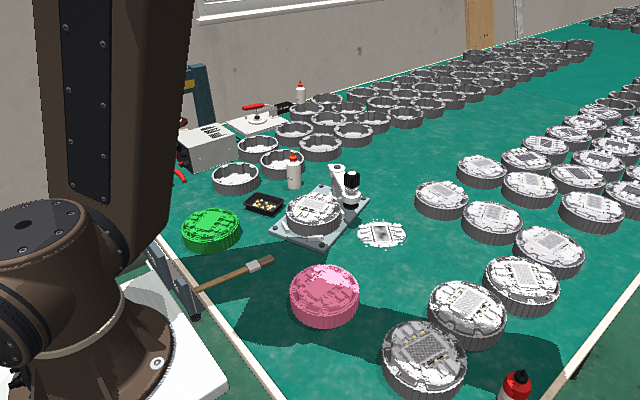

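View pics/top0.png

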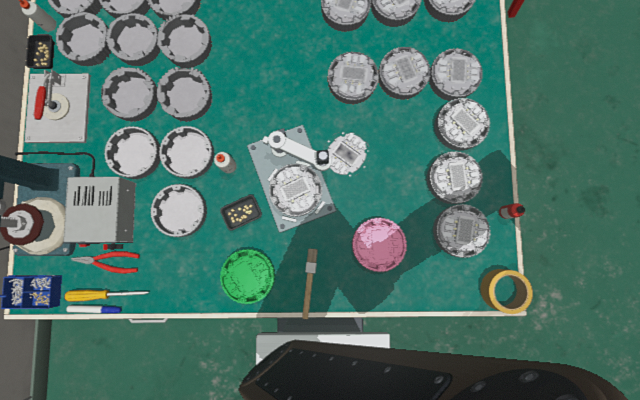

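Top view: the cure clamp's grey plate is at (290,180), with the stud in its nest at (296,190), the hinge post at (275,140) and the black knob at (322,157). The tray is at (240,212), the bottle at (224,162) and the spare lens at (347,153).

Possible mix-ups:
- Green stud-like (247,276) and pink one (380,244)
- Loose grey studs (353,76), (463,120), (456,176), (463,230)
- Red-handled fixture (55,105)

I choose the clamp at (290,180) and will check it in a close crop.

```bash
cat > h.py <<'E'
import numpy as np
from plant import ctrl
def ray(n,u,v,T=None):
    c=ctrl.calibration(n); E=c["extrinsics"] if T is None else T@c["hand_eye"]
    d=E[:3,:3]@np.linalg.solve(c["K"],[u,v,1.]); return E[:3,3],d
def onz(n,u,v,z,T=None):
    o,d=ray(n,u,v,T); return o+d*(z-o[2])/d[2]
def tri(a,b):
    A=[];B=[]
    for o,d in(a,b):
        d=d/np.linalg.norm(d);P=np.eye(3)-np.outer(d,d);A.append(P);B.append(P@o)
    x=np.linalg.solve(sum(A),sum(B)); return x,[np.linalg.norm(P@x-q) for P,q in zip(A,B)]
E
python3 - <<'E'
import cv2,numpy as np
t=cv2.imread("pics/top0.png")[115:240,215:375]; s=cv2.imread("pics/scene0.png")[155:255,235:415]
a=cv2.resize(t,(800,625),interpolation=3)[:600]; 
b=cv2.resize(s,(792,440),interpolation=3)
cv2.imwrite("pics/tc.png",a); cv2.imwrite("pics/sc.png",b)
E
```

```text
(no output)
```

View pics/tc.png

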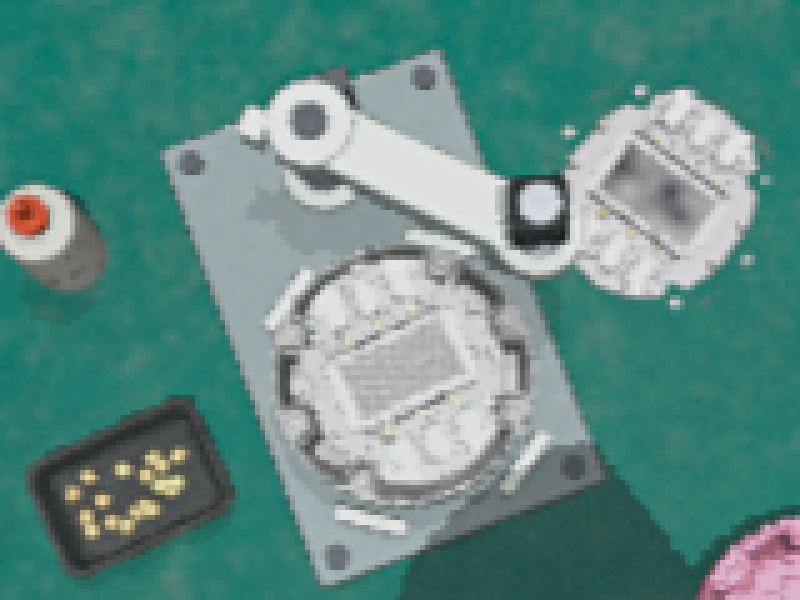

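View pics/sc.png

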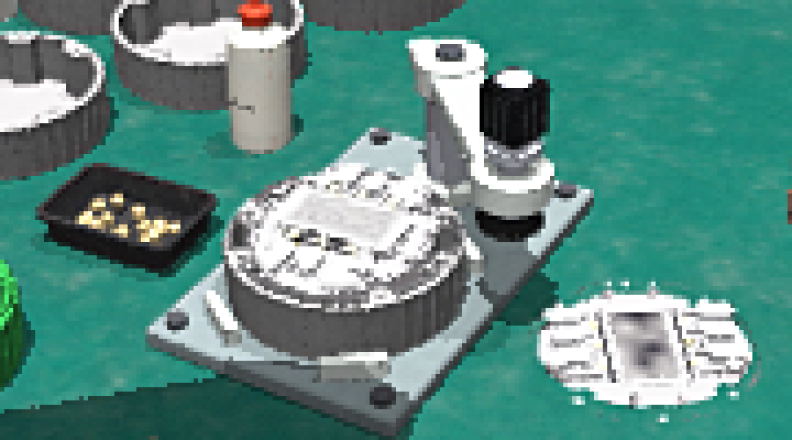

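The crop shows the right clamp: grey plate, grey stud in the nest, arm swung open, and the square black knob at crop (540,205), with a round collar below it.

Run:
```python
from h import *
T=lambda u,v:(215+(u+.5)/5-.5,115+(v+.5)/5-.5)
S=lambda u,v:(235+(u+.5)/4.4-.5,155+(v+.5)/4.4-.5)
sc=[onz("top",*T(*p),.014)[:2] for p in((425,77),(190,162),(575,467),(338,557))]
print(np.round(sc,4)); c=np.mean(sc,0)
ax=(sc[0]-sc[2]+sc[1]-sc[3]); yaw=np.arctan2(ax[1],ax[0]); print("plate c",c,"yaw",np.degrees(yaw))
print("screw-dist",np.linalg.norm(sc[0]-sc[2]),np.linalg.norm(sc[0]-sc[1]))
print("hinge cap tri",tri(ray("top",*T(312,120)),ray("scene",*S(451,51))))
print("knob top tri",tri(ray("top",*T(543,198)),ray("scene",*S(516,75))))
for z in(.1,.11,.12):print("hinge",z,onz("top",*T(312,120),z))
print("knobtop",onz("top",*T(541,198),.1475),onz("scene",*S(516,76),.1475))
print("stud top",onz("top",*T(404,375),.055))
print("lens",onz("top",*T(665,193),.01)); print("bottle",onz("top",*T(27,215),.1))
```

```text
[[ 0.6504  0.0514]
 [ 0.6077  0.1689]
 [ 0.4532 -0.0214]
 [ 0.4101  0.0945]]
plate c [0.53033602 0.07335532] yaw 20.458195674279185
screw-dist 0.21020198496450337 0.1250041795460496
hinge cap tri (array([0.6021023 , 0.09986117, 0.10337939]), [np.float64(0.001212305702330741), np.float64(0.0012123057023306252)])
knob top tri (array([ 0.5535107 , -0.00289215,  0.1504426 ]), [np.float64(0.0015992479150681994), np.float64(0.0015992479150683057)])
hinge 0.1 [0.60409276 0.09951291 0.1       ]
hinge 0.11 [0.60123161 0.09851848 0.11      ]
hinge 0.12 [0.59837045 0.09752404 0.12      ]
knobtop [ 0.55555502 -0.00306675  0.1475    ] [0.55481402 0.00066873 0.1475    ]
stud top [0.49334486 0.06016064 0.055     ]
lens [ 0.59094252 -0.06827453  0.01      ]
bottle [0.56106199 0.22814491 0.1       ]
```

apply_moves:
  targets:
    - {"travel": [-32.5, 30, 0], "roll": 0, "jaw": 87}
    - {"travel": [-32.5, 30, 0], "roll": 0, "jaw": 87}
    - {"travel": [-32.5, 30, 0], "roll": 0, "jaw": 87}
    - {"travel": [-32.5, 30, 0], "roll": 0, "jaw": 87}
    - {"travel": [-32.5, 30, 0], "roll": 0, "jaw": 87}
    - {"travel": [-32.5, 30, 0], "roll": 0, "jaw": 87}
    - {"travel": [-32.5, 30, 0], "roll": 0, "jaw": 87}
    - {"travel": [-32.5, 30, 0], "roll": 0, "jaw": 87}

```text
clock: 0.9
tool_pos: [0.3946, -0.3166, 0.2484]
orientation: [180.0, -0.0, -159.8]
force: [0.9, -0.8, -0.4]
opening: 0.0872
gripper_force: 0.0
```

apply_moves:
  targets:
    - {"travel": [-32.5, 30, 0], "roll": 0, "jaw": 87}
    - {"travel": [-32.5, 30, 0], "roll": 0, "jaw": 87}
    - {"travel": [-32.5, 30, 0], "roll": 0, "jaw": 87}
    - {"travel": [-32.5, 30, 0], "roll": 0, "jaw": 87}
    - {"travel": [-32.5, 30, 0], "roll": 0, "jaw": 87}
    - {"travel": [-32.5, 30, 0], "roll": 0, "jaw": 87}
    - {"travel": [-32.5, 30, 0], "roll": 0, "jaw": 87}
    - {"travel": [-32.5, 30, 0], "roll": 0, "jaw": 87}

```text
clock: 1.7
tool_pos: [0.5556, -0.0015, 0.2484]
orientation: [180.0, -0.0, -159.8]
force: [1.4, -0.6, 0.8]
opening: 0.0869
gripper_force: 0.0
```

apply_moves:
  targets:
    - {"travel": [0, 0, 0], "roll": -8, "jaw": 87}
    - {"travel": [0, 0, 0], "roll": -8, "jaw": 87}
    - {"travel": [0, 0, 0], "roll": -8, "jaw": 87}
    - {"travel": [0, 0, 0], "roll": -8, "jaw": 87}
    - {"travel": [0, 0, 0], "roll": -8, "jaw": 87}
    - {"travel": [0, 0, 0], "roll": -8, "jaw": 87}
    - {"travel": [0, 0, 0], "roll": -8, "jaw": 87}
    - {"travel": [0, 0, 0], "roll": -8, "jaw": 87}
    - {"travel": [0, 0, 0], "roll": -8, "jaw": 87}
    - {"travel": [0, 0, 0], "roll": -8, "jaw": 87}

```text
clock: 2.7
tool_pos: [0.5551, -0.0033, 0.2482]
orientation: [180.0, 0.0, -79.5]
force: [0.4, 0.5, -0.2]
opening: 0.0869
gripper_force: 0.0
```

apply_moves:
  targets:
    - {"travel": [0, 0, 0], "roll": -8, "jaw": 87}
    - {"travel": [0, 0, 0], "roll": -8, "jaw": 87}
    - {"travel": [0, 0, 0], "roll": -8, "jaw": 87}
    - {"travel": [0, 0, 0], "roll": -8, "jaw": 87}
    - {"travel": [0, 0, 0], "roll": -8, "jaw": 87}
    - {"travel": [0, 0, 0], "roll": -8, "jaw": 87}
    - {"travel": [0, 0, 0], "roll": -8, "jaw": 87}
    - {"travel": [0, 0, 0], "roll": -8, "jaw": 87}
    - {"travel": [0, 0, 0], "roll": -8, "jaw": 87}
    - {"travel": [0, 0, 0], "roll": -8, "jaw": 87}

```text
clock: 3.7
tool_pos: [0.5551, -0.0033, 0.2482]
orientation: [180.0, 0.0, 0.5]
force: [-0.2, 0.2, 0.5]
opening: 0.0871
gripper_force: 0.0
```

```bash
cat >> h.py <<'E'
from scipy.spatial.transform import Rotation as R
import cv2
def pose(o):
    T=np.eye(4);T[:3,:3]=R.from_euler("xyz",o["orientation"],degrees=True).as_matrix();T[:3,3]=o["tool_pos"];return T
def show():
    o=ctrl.get_obs()
    for k in("clock","joint_pos","tool_pos","orientation","force","moment","opening","gripper_force"):print(k,np.round(o[k],4))
    return o
E
python3 - <<'E'
from h import *
o=show(); T=pose(o); np.save("T1.npy",T)
im=ctrl.snapshot("wrist"); cv2.imwrite("pics/w1.png",im[:,:,::-1])
E
```

```text
clock 3.7
joint_pos [ 1.98638e+01  9.32510e+00 -1.46222e+01 -1.05000e-02 -6.60915e+01
  7.06788e+01]
tool_pos [ 0.5551 -0.0033  0.2482]
orientation [1.799962e+02 3.980000e-02 5.383000e-01]
force [-0.1897  0.2219  0.5323]
moment [-0.0463  0.115   0.0281]
opening 0.0871
gripper_force 0.0
```

View pics/w1.png

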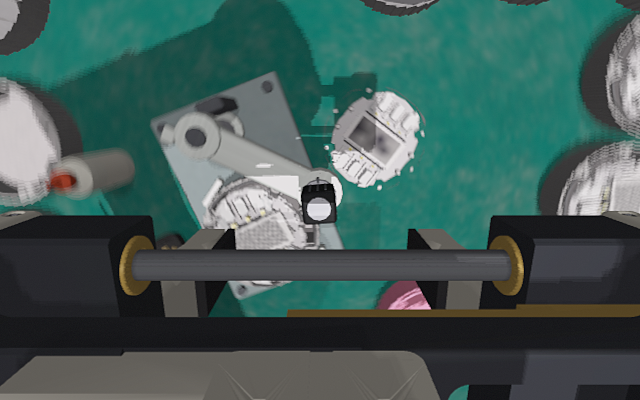

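The wrist view shows the knob top with its white cap at (319,208), faces almost parallel to the image axes. I'll measure its outline and cap.

Run:
```python
from h import *
T=np.load("T1.npy"); im=cv2.imread("pics/w1.png"); g=cv2.cvtColor(im,6)[170:235,290:350]
m=(g>110).astype(np.uint8); n,l,s,c=cv2.connectedComponentsWithStats(m); 
for i in range(1,n):
    if s[i,4]>150: print("bright",s[i],c[i]+[290,170])
d=(g<45).astype(np.uint8); n,l,s,c=cv2.connectedComponentsWithStats(d)
for i in range(1,n):
    if s[i,4]>150:
        q=cv2.findContours((l==i).astype(np.uint8),0,1)[0][0]; print("dark",s[i]+[290,170,0,0,0],cv2.minAreaRect(q))
print(onz("wrist",319,208,.1475,T))
cv2.imwrite("pics/w1c.png",cv2.resize(im[165:235,285:355],(560,560),interpolation=0))
o2,d2=ray("wrist",319,208,T); print(tri(ray("top",322.9,154.2),(o2,d2)))
```

```text
bright [   0    0   53   65 1412] [307.35906516 194.88739377]
bright [ 17  28  24  23 435] [318.48505747 208.68505747]
bright [ 25  53  23  12 230] [325.67826087 229.10434783]
dark [301 183  36  41 606] ((28.18442726135254, 33.5286865234375), (38.93036651611328, 33.58876037597656), 84.80557250976562)
[ 0.55068174 -0.00204787  0.1475    ]
(array([ 0.55332942, -0.00256719,  0.15676992]), [np.float64(0.000496995000536975), np.float64(0.0004969950005369796)])
```

View pics/w1c.png

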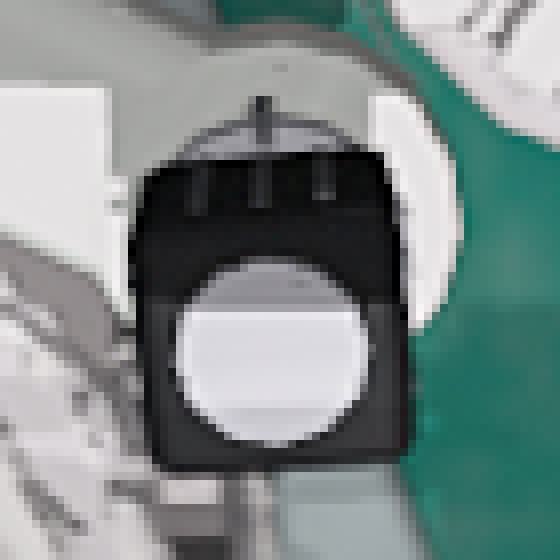

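apply_moves:
  targets:
    - {"travel": [-1.5, -1, 20], "roll": -3, "jaw": 60}
    - {"travel": [0, 0, 30], "roll": 0, "jaw": 60}
    - {"travel": [0, 0, 30], "roll": 0, "jaw": 60}
    - {"travel": [0, 0, 20], "roll": 0, "jaw": 60}
    - {"travel": [0, 0, 7], "roll": 0, "jaw": 60}
    - {"travel": [0, 0, 0], "roll": 0, "jaw": 45}
    - {"travel": [0, 0, 0], "roll": 0, "jaw": 30}
    - {"travel": [0, 0, 0], "roll": 0, "jaw": 15}
    - {"travel": [0, 0, 0], "roll": 0, "jaw": 15}
    - {"travel": [0, 0, 0], "roll": 0, "jaw": 15}

```text
clock: 4.75
tool_pos: [0.5542, -0.0021, 0.1423]
orientation: [-180.0, -0.1, 3.2]
force: [0.0, 3.7, 1.8]
opening: 0.0262
gripper_force: 30.5
```

Run:
```python
from h import *
show()
h=np.array([.602,.0995]);k=np.array([.5535,-.0022]);yaw=np.radians(20.46)
r=k-h;a=np.arctan2(r[1],r[0]);print(np.linalg.norm(r),np.degrees(a)%360)
```

```text
clock 4.75
joint_pos [ 2.00251e+01  1.46247e+01 -2.29253e+01 -6.00000e-03 -5.23605e+01
  7.31817e+01]
tool_pos [ 0.5542 -0.0021  0.1423]
orientation [-1.799696e+02 -8.430000e-02  3.203100e+00]
force [0.0172 3.7101 1.8436]
moment [ 1.6653 -0.1262  0.0757]
opening 0.0262
gripper_force 30.5142
0.11267271186937855 244.5038607763073
```

apply_moves:
  targets:
    - {"travel": [-1.9, -1.1, 0], "roll": 1.1, "jaw": 15}
    - {"travel": [-3.83, -2.2, 0], "roll": 2.2, "jaw": 15}
    - {"travel": [-3.83, -2.2, 0], "roll": 2.2, "jaw": 15}
    - {"travel": [-3.83, -2.2, 0], "roll": 2.2, "jaw": 15}
    - {"travel": [-3.83, -2.2, 0], "roll": 2.2, "jaw": 15}
    - {"travel": [-3.83, -2.2, 0], "roll": 2.2, "jaw": 15}
    - {"travel": [-3.83, -2.2, 0], "roll": 2.2, "jaw": 15}
    - {"travel": [-3.83, -2.2, 0], "roll": 2.2, "jaw": 15}
    - {"travel": [-3.83, -2.2, 0], "roll": 2.2, "jaw": 15}
    - {"travel": [-3.83, -2.2, 0], "roll": 2.2, "jaw": 15}

```text
clock: 5.75
tool_pos: [0.5203, 0.0222, 0.1421]
orientation: [180.0, -0.1, -17.8]
force: [0.2, -0.2, 2.5]
opening: 0.0256
gripper_force: 29.9
```

Run:
```python
from h import *
show()
```

```text
clock 5.75
joint_pos [ 24.0806  11.6884 -27.0167   0.0513 -51.2505  48.0674]
tool_pos [0.5203 0.0222 0.1421]
orientation [ 1.799999e+02 -5.970000e-02 -1.781990e+01]
force [ 0.2211 -0.2294  2.473 ]
moment [-0.6936 -0.1985  0.014 ]
opening 0.0256
gripper_force 29.853
```

apply_moves:
  targets:
    - {"travel": [-3.83, -2.2, 0], "roll": 2.2, "jaw": 15}
    - {"travel": [-3.83, -2.2, 0], "roll": 2.2, "jaw": 15}
    - {"travel": [-3.83, -2.2, 0], "roll": 2.2, "jaw": 15}
    - {"travel": [-3.83, -2.2, 0], "roll": 2.2, "jaw": 15}
    - {"travel": [-3.83, -2.2, 0], "roll": 2.2, "jaw": 15}
    - {"travel": [-3.83, -2.2, 0], "roll": 2.2, "jaw": 15}
    - {"travel": [-3.83, -2.2, 0], "roll": 2.2, "jaw": 15}
    - {"travel": [-1.9, -1.1, 0], "roll": 1.1, "jaw": 15}

```text
clock: 6.55
tool_pos: [0.5009, 0.0491, 0.142]
orientation: [180.0, -0.0, -34.3]
force: [-0.9, -1.7, 2.9]
opening: 0.0259
gripper_force: 29.9
```

apply_moves:
  targets:
    - {"travel": [-1.8, -1.0, 0], "roll": 1, "jaw": 15}
    - {"travel": [-1.8, -1.0, 0], "roll": 1, "jaw": 15}
    - {"travel": [-1.8, -1.0, 0], "roll": 1, "jaw": 15}
    - {"travel": [0, 0, 0], "roll": 0, "jaw": 15}

```text
clock: 6.95
tool_pos: [0.4982, 0.0548, 0.1418]
orientation: [180.0, -0.0, -37.2]
force: [-1.7, -1.8, 4.6]
opening: 0.026
gripper_force: 29.9
```

apply_moves:
  targets:
    - {"travel": [-0.9, -0.5, 0], "roll": 0.5, "jaw": 15}
    - {"travel": [-0.9, -0.5, 0], "roll": 0.5, "jaw": 15}
    - {"travel": [-0.9, -0.5, 0], "roll": 0.5, "jaw": 15}
    - {"travel": [0, 0, 0], "roll": 0, "jaw": 15}

```text
clock: 7.35
tool_pos: [0.497, 0.0575, 0.1417]
orientation: [180.0, 0.0, -38.7]
force: [-2.2, -1.9, 5.8]
opening: 0.0257
gripper_force: 29.9
```

apply_moves:
  targets:
    - {"travel": [-0.9, -0.5, 0], "roll": 0.5, "jaw": 15}
    - {"travel": [-0.9, -0.5, 0], "roll": 0.5, "jaw": 15}
    - {"travel": [0, 0, 0], "roll": 0, "jaw": 15}

```text
clock: 7.65
tool_pos: [0.4962, 0.0594, 0.1417]
orientation: [180.0, 0.0, -39.7]
force: [-1.8, -1.5, 5.9]
opening: 0.0258
gripper_force: 29.9
```

apply_moves:
  targets:
    - {"travel": [-0.9, -0.5, 0], "roll": 0.5, "jaw": 15}
    - {"travel": [-0.9, -0.5, 0], "roll": 0.5, "jaw": 15}
    - {"travel": [0, 0, 0], "roll": 0, "jaw": 15}

```text
clock: 7.95
tool_pos: [0.4955, 0.0613, 0.1417]
orientation: [180.0, -0.0, -40.7]
force: [-1.4, -2.5, 5.8]
opening: 0.0259
gripper_force: 29.9
```

apply_moves:
  targets:
    - {"travel": [-0.9, -0.5, 0], "roll": 0.5, "jaw": 15}
    - {"travel": [0, 0, 0], "roll": 0, "jaw": 15}

```text
clock: 8.15
tool_pos: [0.4952, 0.062, 0.1418]
orientation: [180.0, -0.0, -41.2]
force: [-2.1, -3.9, 5.5]
opening: 0.0259
gripper_force: 29.9
```

apply_moves:
  targets:
    - {"travel": [-0.9, -0.5, 0], "roll": 0, "jaw": 15}
    - {"travel": [0, 0, 0], "roll": 0, "jaw": 15}

```text
clock: 8.35
tool_pos: [0.4949, 0.0628, 0.1418]
orientation: [179.9, -0.0, -41.2]
force: [-0.3, -5.6, 5.7]
opening: 0.0253
gripper_force: 29.9
```

apply_moves:
  targets:
    - {"travel": [-0.9, -0.5, 0], "roll": 0, "jaw": 15}
    - {"travel": [0, 0, 0], "roll": 0, "jaw": 15}

```text
clock: 8.55
tool_pos: [0.4946, 0.0635, 0.1418]
orientation: [179.9, -0.1, -41.2]
force: [0.5, -7.0, 5.2]
opening: 0.0258
gripper_force: 29.9
```

Run:
```python
from h import *
show()
im=ctrl.snapshot("top"); cv2.imwrite("pics/t2.png",cv2.resize(im[115:240,215:375,::-1],(768,600),interpolation=2))
```

```text
clock 8.55
joint_pos [ 29.9928   9.7498 -29.6221   0.0904 -50.6738  18.7495]
tool_pos [0.4946 0.0635 0.1418]
orientation [ 1.799342e+02 -5.150000e-02 -4.120030e+01]
force [ 0.5063 -7.0458  5.2165]
moment [-2.5377e+00 -7.8600e-02  1.1000e-03]
opening 0.0258
gripper_force 29.9171
```

apply_moves:
  targets:
    - {"travel": [0.9, 0.5, 0], "roll": 0, "jaw": 15}
    - {"travel": [0, 0, 0], "roll": 0, "jaw": 55}
    - {"travel": [0, 0, 0], "roll": 0, "jaw": 55}
    - {"travel": [0, 0, 0], "roll": 0, "jaw": 55}
    - {"travel": [0, 0, 0], "roll": -8, "jaw": 55}
    - {"travel": [0, 0, 0], "roll": -8, "jaw": 55}
    - {"travel": [0, 0, 0], "roll": -8, "jaw": 55}
    - {"travel": [0, 0, 0], "roll": -8, "jaw": 55}
    - {"travel": [0, 0, 0], "roll": -8, "jaw": 55}
    - {"travel": [0, 0, 0], "roll": -8, "jaw": 55}

```text
clock: 9.6
tool_pos: [0.4949, 0.0636, 0.1414]
orientation: [-180.0, 0.0, 7.1]
force: [0.5, 0.6, -1.0]
opening: 0.055
gripper_force: 0.0
```

apply_moves:
  targets:
    - {"travel": [0, 0, 0], "roll": -8, "jaw": 55}
    - {"travel": [0, 0, 0], "roll": -8, "jaw": 55}
    - {"travel": [0, 0, 0], "roll": -8, "jaw": 55}
    - {"travel": [0, 0, 0], "roll": -8, "jaw": 55}
    - {"travel": [0, 0, 0], "roll": -8, "jaw": 55}
    - {"travel": [0, 0, 0], "roll": -2, "jaw": 55}
    - {"travel": [0, 0, 0], "roll": 0, "jaw": 55}

```text
clock: 10.3
tool_pos: [0.4949, 0.0637, 0.1414]
orientation: [-180.0, -0.0, 48.8]
force: [-0.1, 0.9, -0.6]
opening: 0.0549
gripper_force: 0.0
```

Run:
```python
from h import *
show()
T=pose(ctrl.get_obs());np.save("T3.npy",T);im=ctrl.snapshot("wrist"); t=ctrl.snapshot("top")
a=cv2.resize(im[60:300,160:480,::-1],(800,600),interpolation=2)
cv2.imwrite("pics/w3.png",im[:,:,::-1]);cv2.imwrite("pics/w3c.png",np.hstack([cv2.resize(im[100:320,220:420,::-1],(400,440)),cv2.resize(t[120:230,240:340,::-1],(400,440))]))
```

```text
clock 10.3
joint_pos [ 2.992260e+01  9.797000e+00 -2.958120e+01 -1.820000e-02 -5.061710e+01
  1.089264e+02]
tool_pos [0.4949 0.0637 0.1414]
orientation [-1.799882e+02 -9.100000e-03  4.883740e+01]
force [-0.1382  0.925  -0.5561]
moment [-0.1263  0.0751  0.0154]
opening 0.0549
gripper_force 0.0
```

View pics/w3c.png

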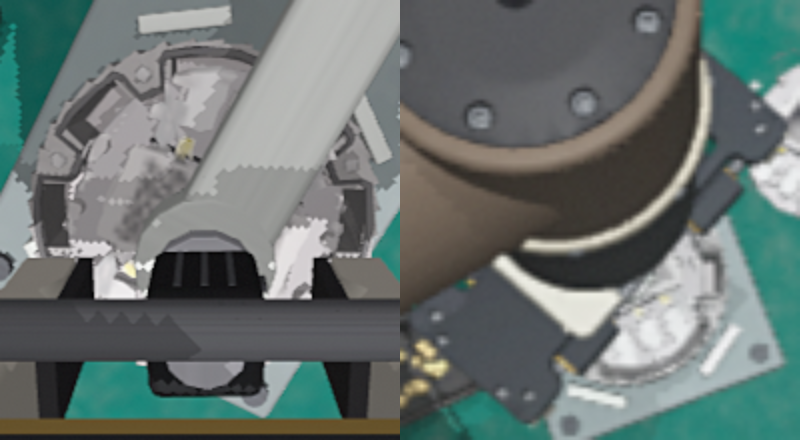

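apply_moves:
  targets:
    - {"travel": [-0.6, 1.1, 0], "roll": 0, "jaw": 40}
    - {"travel": [0, 0, 0], "roll": 0, "jaw": 28}
    - {"travel": [0, 0, 0], "roll": 0, "jaw": 15}
    - {"travel": [0, 0, 0], "roll": 0, "jaw": 15}
    - {"travel": [0, 0, 0], "roll": 0, "jaw": 15}

```text
clock: 10.9
tool_pos: [0.4952, 0.0621, 0.1416]
orientation: [-180.0, 0.0, 48.8]
force: [-0.9, -0.4, 1.2]
opening: 0.0256
gripper_force: 29.9
```

```bash
cat > s.py <<'E'
from h import *
o=ctrl.get_obs()
for k in("joint_pos","tool_pos","orientation","force","moment","opening","tau"):print(k,np.round(o[k],4))
E
python3 s.py
```

```text
joint_pos [ 2.97481e+01  9.80260e+00 -2.95544e+01 -1.10000e-02 -5.06599e+01
  1.09061e+02]
tool_pos [0.4952 0.0621 0.1416]
orientation [-1.799865e+02  1.320000e-02  4.880210e+01]
force [-0.9236 -0.4091  1.1866]
moment [0.0246 0.4048 0.0501]
opening 0.0256
tau [-4.21800e-01 -3.77047e+01  2.42371e+01  5.83010e+00  2.86000e-01
 -2.82000e-02]
```

apply_moves:
  targets:
    - {"travel": [0, 0, 0.28], "roll": 4, "jaw": 15}
    - {"travel": [0, 0, 0.42], "roll": 6, "jaw": 15}
    - {"travel": [0, 0, 0.42], "roll": 6, "jaw": 15}
    - {"travel": [0, 0, 0.42], "roll": 6, "jaw": 15}
    - {"travel": [0, 0, 0.28], "roll": 4, "jaw": 15}

```text
clock: 11.4
tool_pos: [0.4952, 0.0622, 0.1399]
orientation: [180.0, 0.0, 22.6]
force: [-1.4, -0.2, 0.4]
opening: 0.0261
gripper_force: 29.9
```

```bash
python3 s.py
```

```text
joint_pos [ 2.97542e+01  9.91940e+00 -2.96776e+01  1.40000e-03 -5.04111e+01
  8.28354e+01]
tool_pos [0.4952 0.0622 0.1399]
orientation [1.799979e+02 7.900000e-03 2.259050e+01]
force [-1.3705 -0.1995  0.3999]
moment [-0.0628  0.5967  0.1254]
opening 0.0261
tau [ -0.2769 -37.4423  24.0984   5.6408   0.4758   0.6003]
```

apply_moves:
  targets:
    - {"travel": [0, 0, 0.28], "roll": 4, "jaw": 15}
    - {"travel": [0, 0, 0.42], "roll": 6, "jaw": 15}
    - {"travel": [0, 0, 0.42], "roll": 6, "jaw": 15}
    - {"travel": [0, 0, 0.42], "roll": 6, "jaw": 15}
    - {"travel": [0, 0, 0.28], "roll": 4, "jaw": 15}

```text
clock: 11.9
tool_pos: [0.4952, 0.062, 0.1381]
orientation: [180.0, 0.0, -3.4]
force: [-1.4, -0.4, 3.1]
opening: 0.026
gripper_force: 29.9
```

```bash
python3 s.py
```

```text
joint_pos [ 2.97469e+01  1.00465e+01 -2.98098e+01  9.90000e-03 -5.01584e+01
  5.68361e+01]
tool_pos [0.4952 0.062  0.1381]
orientation [ 1.799856e+02  8.100000e-03 -3.410700e+00]
force [-1.4178 -0.3932  3.0534]
moment [-0.2963  0.6284  0.1214]
opening 0.026
tau [ 1.47000e-02 -3.75057e+01  2.41338e+01  5.52130e+00  5.67700e-01
  5.99500e-01]
```

apply_moves:
  targets:
    - {"travel": [0, 0, 0.35], "roll": 5, "jaw": 15}
    - {"travel": [0, 0, 0.35], "roll": 5, "jaw": 15}
    - {"travel": [0, 0, 0], "roll": 0, "jaw": 15}

```text
clock: 12.2
tool_pos: [0.4952, 0.062, 0.1373]
orientation: [180.0, 0.0, -13.3]
force: [-1.4, -0.7, 2.4]
opening: 0.0258
gripper_force: 29.9
```

```bash
python3 s.py|grep -E "mom|for|ori"
```

```text
orientation [ 1.79977e+02  1.50000e-02 -1.32569e+01]
force [-1.437  -0.7247  2.4195]
moment [-0.4047  0.713   0.0588]
```

apply_moves:
  targets:
    - {"travel": [0, 0, 0.35], "roll": 5, "jaw": 15}
    - {"travel": [0, 0, 0.35], "roll": 5, "jaw": 15}
    - {"travel": [0, 0, 0], "roll": 0, "jaw": 15}

```text
clock: 12.5
tool_pos: [0.4953, 0.0619, 0.1371]
orientation: [180.0, -0.0, -23.2]
force: [-3.6, -0.9, 6.6]
opening: 0.0257
gripper_force: 29.9
```

```bash
python3 s.py|grep -E "mom|for|ori"
```

```text
orientation [ 1.799692e+02 -9.300000e-03 -2.317170e+01]
force [-3.6459 -0.9405  6.5855]
moment [-0.5358  1.4517  0.067 ]
```

apply_moves:
  targets:
    - {"travel": [0, 0, 0.2], "roll": 5, "jaw": 15}
    - {"travel": [0, 0, 0.2], "roll": 5, "jaw": 15}

```text
clock: 12.7
tool_pos: [0.4953, 0.0618, 0.1371]
orientation: [180.0, -0.0, -33.2]
force: [-4.9, -0.9, 12.0]
opening: 0.0255
gripper_force: 29.9
```

```bash
python3 s.py|grep -E "mom|for|ori|pos"
```

```text
joint_pos [ 29.744   10.1161 -29.8998   0.0542 -50.0051  27.0454]
tool_pos [0.4953 0.0618 0.1371]
orientation [ 1.799624e+02 -2.740000e-02 -3.317580e+01]
force [-4.9188 -0.9008 12.0173]
moment [-0.7314  2.0773  0.0846]
```

apply_moves:
  targets:
    - {"travel": [0, 0, 0.25], "roll": 5, "jaw": 15}

```text
clock: 12.8
tool_pos: [0.4953, 0.0618, 0.137]
orientation: [180.0, -0.0, -38.2]
force: [-6.3, -1.6, 14.1]
opening: 0.0258
gripper_force: 29.9
```

```bash
python3 s.py|grep -E "mom|for|ori|pos"
```

```text
joint_pos [ 29.7434  10.1173 -29.908    0.0635 -49.9957  22.0353]
tool_pos [0.4953 0.0618 0.137 ]
orientation [ 1.799623e+02 -3.720000e-02 -3.818040e+01]
force [-6.315  -1.5613 14.0667]
moment [-0.7889  2.554   0.1758]
```

apply_moves:
  targets:
    - {"travel": [0, 0, -0.7], "roll": 0, "jaw": 15}
    - {"travel": [0, 0, -0.5], "roll": 0, "jaw": 15}

```text
clock: 13.0
tool_pos: [0.495, 0.0618, 0.1372]
orientation: [180.0, 0.0, -38.0]
force: [-0.3, -1.4, 0.8]
opening: 0.0256
gripper_force: 29.9
```

```bash
python3 s.py|grep -E "mom|for|ori|pos"
python3 - <<'E'
from h import *
im=ctrl.snapshot("scene"); cv2.imwrite("pics/s4.png",im[:,:,::-1])
w=ctrl.snapshot("wrist"); cv2.imwrite("pics/w4.png",w[:,:,::-1])
a=cv2.resize(im[140:240,265:385,::-1],(480,400),interpolation=3);b=cv2.resize(w[150:310,255:383,::-1],(320,400),interpolation=3)
cv2.imwrite("pics/s4c.png",np.hstack([a,b]))
E
```

```text
joint_pos [ 2.97374e+01  1.00970e+01 -2.98822e+01  1.41000e-02 -5.00638e+01
tool_pos [0.495  0.0618 0.1372]
orientation [ 1.79956e+02  6.30000e-03 -3.80398e+01]
force [-0.2802 -1.3828  0.8083]
moment [-0.8906  0.8019  0.091 ]
```

View pics/s4c.png

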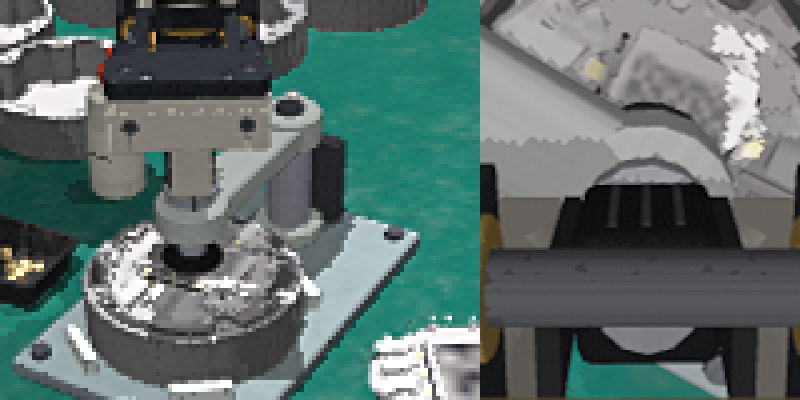

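The foot is now close to the stud. The fingertips (z≈0.115) were resting on the collar, which belongs to the arm and does not sink. I'll open, raise the grip about 5 mm on the knob and close again.

apply_moves:
  targets:
    - {"travel": [0, 0, 0], "roll": 0, "jaw": 40}
    - {"travel": [0, 0, 0], "roll": 0, "jaw": 40}
    - {"travel": [0, 0, -2.5], "roll": 0, "jaw": 40}
    - {"travel": [0, 0, -2.5], "roll": 0, "jaw": 40}
    - {"travel": [0, 0, 0], "roll": 0, "jaw": 40}
    - {"travel": [0, 0, 0], "roll": 0, "jaw": 28}
    - {"travel": [0, 0, 0], "roll": 0, "jaw": 15}
    - {"travel": [0, 0, 0], "roll": 0, "jaw": 15}
    - {"travel": [0, 0, 0], "roll": 0, "jaw": 15}

```text
clock: 14.0
tool_pos: [0.4951, 0.062, 0.142]
orientation: [180.0, 0.0, -38.2]
force: [-0.3, -0.9, 1.8]
opening: 0.0266
gripper_force: 28.5
```

```bash
python3 s.py|grep -E "mom|for|ori|pos|ope"
```

```text
joint_pos [ 2.97457e+01  9.76950e+00 -2.95276e+01 -1.60000e-03 -5.07380e+01
tool_pos [0.4951 0.062  0.142 ]
orientation [ 1.79968e+02  1.43000e-02 -3.81858e+01]
force [-0.2858 -0.9381  1.7757]
moment [-0.2747  0.6305  0.0781]
opening 0.0266
```

apply_moves:
  targets:
    - {"travel": [0, 0, 0.28], "roll": 4, "jaw": 15}
    - {"travel": [0, 0, 0.28], "roll": 4, "jaw": 15}

```text
clock: 14.2
tool_pos: [0.4952, 0.0619, 0.1419]
orientation: [180.0, -0.0, -46.3]
force: [-3.5, -0.3, 8.0]
opening: 0.0272
gripper_force: 28.8
```

```bash
python3 s.py|grep -E "mom|for|ori|pos|ope"
```

```text
joint_pos [ 2.97455e+01  9.78050e+00 -2.95436e+01  2.42000e-02 -5.07053e+01
tool_pos [0.4952 0.0619 0.1419]
orientation [ 1.79967e+02 -1.11000e-02 -4.63202e+01]
force [-3.4814 -0.2677  7.9601]
moment [-0.3488  1.5641  0.1256]
opening 0.0272
```

apply_moves:
  targets:
    - {"travel": [0, 0, 0.1], "roll": 4, "jaw": 15}

```text
clock: 14.3
tool_pos: [0.4952, 0.062, 0.1419]
orientation: [180.0, -0.0, -50.3]
force: [-3.9, -1.3, 7.6]
opening: 0.0268
gripper_force: 28.9
```

```bash
python3 s.py|grep -E "mom|for|ori|pos|ope"
```

```text
joint_pos [ 2.97490e+01  9.77970e+00 -2.95465e+01  2.50000e-02 -5.07003e+01
tool_pos [0.4952 0.062  0.1419]
orientation [ 1.799706e+02 -1.450000e-02 -5.032070e+01]
force [-3.8513 -1.2649  7.6271]
moment [-0.355   1.6309  0.1989]
opening 0.0268
```

apply_moves:
  targets:
    - {"travel": [0, 0, 0.1], "roll": 4, "jaw": 15}

```text
clock: 14.4
tool_pos: [0.4952, 0.0619, 0.1419]
orientation: [180.0, -0.0, -54.3]
force: [-3.6, -0.9, 8.8]
opening: 0.0269
gripper_force: 28.9
```

```bash
python3 s.py|grep -E "mom|for|ori|pos|ope"
python3 - <<'E'
from h import *
w=ctrl.snapshot("wrist"); cv2.imwrite("pics/w5.png",w[:,:,::-1])
L=[cv2.resize(cv2.imread(f"pics/{n}.png")[180:310,265:375],(264,312),interpolation=3) for n in("w3","w4","w5")]
cv2.imwrite("pics/cmp.png",np.hstack(L))
E
```

```text
joint_pos [ 2.97456e+01  9.77650e+00 -2.95528e+01  2.92000e-02 -5.06951e+01
tool_pos [0.4952 0.0619 0.1419]
orientation [ 1.799735e+02 -2.000000e-02 -5.432130e+01]
force [-3.567  -0.9086  8.8139]
moment [-0.3653  1.7212  0.2195]
opening 0.0269
```

View pics/cmp.png

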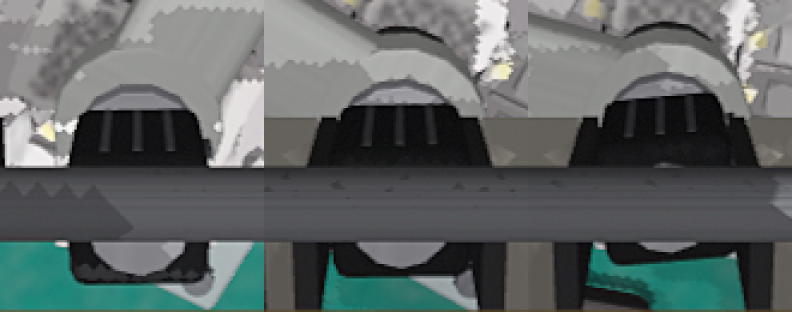

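Comparing the three crops, the knob now sits lower relative to the tool and lags it by about 5°. The moment is rising to 0.22 N m, so the ratchet is close to slipping. I continue in small steps.

apply_moves:
  targets:
    - {"travel": [0, 0, 0], "roll": 4, "jaw": 15}

```text
clock: 14.55
tool_pos: [0.4952, 0.0619, 0.1419]
orientation: [180.0, -0.0, -58.2]
force: [-2.7, -0.4, 8.2]
opening: 0.0267
gripper_force: 29.0
```

```bash
python3 s.py|grep -E "mom|for|ori|ope"
```

```text
orientation [ 1.799744e+02 -1.960000e-02 -5.821690e+01]
force [-2.7142 -0.3889  8.1512]
moment [-0.3082  1.7055  0.1837]
opening 0.0267
```

apply_moves:
  targets:
    - {"travel": [0, 0, 0], "roll": 4, "jaw": 15}

```text
clock: 14.65
tool_pos: [0.4952, 0.062, 0.1419]
orientation: [180.0, -0.0, -62.3]
force: [-3.3, -0.7, 8.9]
opening: 0.0275
gripper_force: 29.0
```

```bash
python3 s.py|grep -E "mom|for|ori|ope"
```

```text
orientation [ 1.79981e+02 -2.12000e-02 -6.23107e+01]
force [-3.3364 -0.7075  8.9231]
moment [-0.356   1.6843  0.2406]
opening 0.0275
```

apply_moves:
  targets:
    - {"travel": [0, 0, 0], "roll": 4, "jaw": 15}

```text
clock: 14.75
tool_pos: [0.4952, 0.062, 0.1419]
orientation: [180.0, -0.0, -66.3]
force: [-2.6, -0.9, 9.8]
opening: 0.0266
gripper_force: 29.0
```

```bash
python3 s.py|grep -E "mom|for|ori|ope"
```

```text
orientation [ 1.799788e+02 -2.150000e-02 -6.631910e+01]
force [-2.5993 -0.8874  9.8038]
moment [-0.2292  1.6647  0.1889]
opening 0.0266
```

apply_moves:
  targets:
    - {"travel": [0, 0, 0], "roll": 4, "jaw": 15}

```text
clock: 14.85
tool_pos: [0.4952, 0.062, 0.1419]
orientation: [180.0, -0.0, -70.3]
force: [-3.8, -0.4, 6.9]
opening: 0.0268
gripper_force: 29.1
```

```bash
python3 s.py|grep -E "mom|ori|ope"
```

```text
orientation [ 1.79979e+02 -2.11000e-02 -7.03182e+01]
moment [-0.2299  1.7182  0.1919]
opening 0.0268
```

apply_moves:
  targets:
    - {"travel": [0, 0, 0], "roll": 4, "jaw": 15}

```text
clock: 14.95
tool_pos: [0.4952, 0.062, 0.1419]
orientation: [180.0, -0.0, -74.3]
force: [-2.7, -1.1, 8.4]
opening: 0.0273
gripper_force: 29.1
```

```bash
python3 s.py|grep -E "mom|ori|ope"
```

```text
orientation [ 1.799854e+02 -1.960000e-02 -7.431810e+01]
moment [-0.1856  1.7248  0.263 ]
opening 0.0273
```

apply_moves:
  targets:
    - {"travel": [0, 0, 0], "roll": 4, "jaw": 15}

```text
clock: 15.05
tool_pos: [0.4951, 0.062, 0.1419]
orientation: [180.0, -0.0, -78.3]
force: [-3.2, -1.2, 8.0]
opening: 0.027
gripper_force: 29.1
```

```bash
python3 s.py|grep -E "mom|ori|ope"
```

```text
orientation [ 1.79982e+02 -2.06000e-02 -7.83143e+01]
moment [-0.1081  1.7798  0.2972]
opening 0.027
```

apply_moves:
  targets:
    - {"travel": [0, 0, 0], "roll": 4, "jaw": 15}

```text
clock: 15.15
tool_pos: [0.4952, 0.062, 0.1419]
orientation: [180.0, -0.0, -82.3]
force: [-4.7, -0.2, 7.5]
opening: 0.0266
gripper_force: 29.2
```

```bash
python3 s.py|grep -E "mom|ori|ope"
```

```text
orientation [ 1.799873e+02 -2.040000e-02 -8.231630e+01]
moment [-0.0532  1.7828  0.2947]
opening 0.0266
```

apply_moves:
  targets:
    - {"travel": [0, 0, 0], "roll": 4, "jaw": 15}

```text
clock: 15.25
tool_pos: [0.4952, 0.0621, 0.1419]
orientation: [180.0, -0.0, -86.3]
force: [-4.4, -0.1, 7.8]
opening: 0.0266
gripper_force: 29.1
```

```bash
python3 s.py|grep -E "mom|ori|ope"
```

```text
orientation [ 1.79989e+02 -1.95000e-02 -8.63129e+01]
moment [-0.1057  1.7538  0.2221]
opening 0.0266
```

apply_moves:
  targets:
    - {"travel": [0, 0, 0], "roll": 4, "jaw": 15}

```text
clock: 15.35
tool_pos: [0.4951, 0.0621, 0.1419]
orientation: [180.0, -0.0, -90.3]
force: [-3.2, -0.9, 8.9]
opening: 0.0269
gripper_force: 28.8
```

```bash
python3 s.py|grep -E "mom|ori|ope"
```

```text
orientation [ 1.799868e+02 -1.960000e-02 -9.032100e+01]
moment [0.0104 1.8135 0.1585]
opening 0.0269
```

Torque has peaked near yaw -80° and is falling, so the knob is slipping towards the first click.

apply_moves:
  targets:
    - {"travel": [0, 0, 0], "roll": 4, "jaw": 15}

```text
clock: 15.45
tool_pos: [0.4951, 0.062, 0.1419]
orientation: [180.0, -0.0, -94.3]
force: [-3.2, 0.4, 8.1]
opening: 0.0268
gripper_force: 28.6
```

```bash
python3 s.py|grep -E "mom|ori|ope"
```

```text
orientation [ 1.799873e+02 -1.980000e-02 -9.433060e+01]
moment [-0.0416  1.8103  0.0495]
opening 0.0268
```

apply_moves:
  targets:
    - {"travel": [0, 0, 0], "roll": 4, "jaw": 15}

```text
clock: 15.55
tool_pos: [0.4951, 0.0621, 0.1419]
orientation: [180.0, -0.0, -98.3]
force: [-4.3, 0.7, 6.8]
opening: 0.026
gripper_force: 29.2
```

```bash
python3 s.py|grep -E "mom|ori|ope"
```

```text
orientation [ 1.799881e+02 -1.170000e-02 -9.834510e+01]
moment [ 0.1924  1.888  -0.0234]
opening 0.026
```

apply_moves:
  targets:
    - {"travel": [0, 0, 0], "roll": 3, "jaw": 15}

```text
clock: 15.65
tool_pos: [0.4951, 0.0621, 0.1418]
orientation: [180.0, -0.0, -101.3]
force: [-3.7, -0.3, 8.3]
opening: 0.0259
gripper_force: 29.3
```

```bash
python3 s.py|grep -E "mom|ori|ope"
```

```text
orientation [ 1.799835e+02 -1.670000e-02 -1.013372e+02]
moment [0.0994 1.7813 0.0996]
opening 0.0259
```

apply_moves:
  targets:
    - {"travel": [0, 0, 0], "roll": 4, "jaw": 15}

```text
clock: 15.75
tool_pos: [0.4951, 0.0621, 0.1418]
orientation: [180.0, -0.0, -105.3]
force: [-3.8, 0.4, 8.4]
opening: 0.0263
gripper_force: 29.4
```

```bash
python3 s.py|grep -E "mom|ori|ope"
```

```text
orientation [ 1.799856e+02 -1.770000e-02 -1.053000e+02]
moment [0.051  1.7987 0.1221]
opening 0.0263
```

apply_moves:
  targets:
    - {"travel": [0, 0, 0], "roll": 3, "jaw": 15}

```text
clock: 15.85
tool_pos: [0.4951, 0.0621, 0.1418]
orientation: [180.0, -0.0, -108.3]
force: [-4.3, -0.3, 7.7]
opening: 0.0261
gripper_force: 29.5
```

```bash
python3 s.py|grep -E "mom|ori|ope"
```

```text
orientation [ 1.799858e+02 -2.040000e-02 -1.083181e+02]
moment [0.0449 1.806  0.2409]
opening 0.0261
```

One click is confirmed: the torque fell through zero and is rising again. I'll ease back to the notch, open and lift away.

apply_moves:
  targets:
    - {"travel": [0, 0, -0.4], "roll": -3, "jaw": 15}
    - {"travel": [0, 0, -0.2], "roll": -3, "jaw": 15}
    - {"travel": [0, 0, 0], "roll": 0, "jaw": 35}
    - {"travel": [0, 0, 0], "roll": 0, "jaw": 60}
    - {"travel": [0, 0, 0], "roll": 0, "jaw": 60}
    - {"travel": [0, 0, -10], "roll": 0, "jaw": 60}
    - {"travel": [0, 0, -25], "roll": 0, "jaw": 60}
    - {"travel": [0, 0, -30], "roll": 0, "jaw": 60}
    - {"travel": [0, 0, -30], "roll": 0, "jaw": 60}
    - {"travel": [0, 0, -10], "roll": 0, "jaw": 60}

```text
clock: 16.85
tool_pos: [0.4968, 0.0626, 0.251]
orientation: [-179.7, 0.2, -102.2]
force: [-0.1, 1.1, -0.6]
opening: 0.0599
gripper_force: 0.0
```

Run:
```python
from h import *
show()
w=ctrl.snapshot("wrist"); s=ctrl.snapshot("scene")
cv2.imwrite("pics/fin.png",np.hstack([cv2.resize(w[90:290,210:410,::-1],(400,400)),cv2.resize(s[140:240,265:365,::-1],(400,400),interpolation=3)]))
```

```text
clock 16.85
joint_pos [ 29.7476   3.6762 -20.8377   0.0689 -65.174  -41.9622]
tool_pos [0.4968 0.0626 0.251 ]
orientation [-1.797260e+02  1.621000e-01 -1.021854e+02]
force [-0.0988  1.0672 -0.5951]
moment [0.0712 0.0063 0.0242]
opening 0.0599
gripper_force 0.0
```

View pics/fin.png

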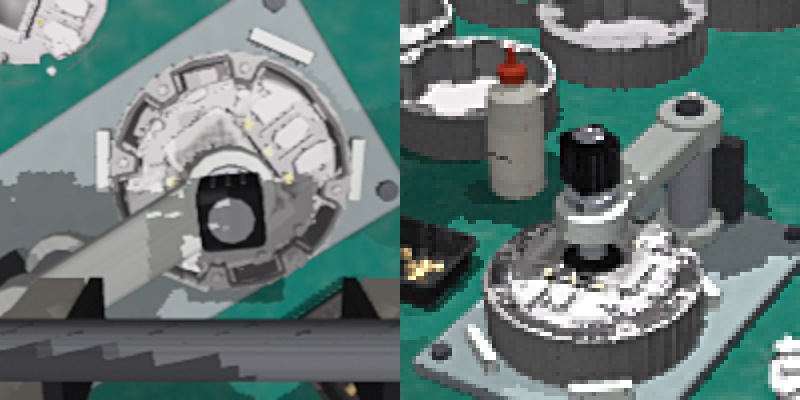

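The arm is home over the stud, the foot is down on the lens and the knob rests at about -98°, which matches the first notch. The gripper is clear, so I'm handing in.

```bash
python3 -c "
from plant import ctrl
print(ctrl.close_job())"
```

```text
the job is handed in; nothing more can be done
None
```

The job is handed in at about 17 s: the clamp arm is home on its stop, the foot is down on the stud, the knob was turned through one click (read from the wrist torque; the hand-in returned no verdict), and the gripper is clear.

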